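# Let the strap winch back and lock it on its pawl

## Task

The empty strap-stretching winch is locked with its brass clamp bar turned away; make it ready for the next strap. Throw the red pawl right back off the ratchet wheel, turn the drum back with the crank (its top going away from the robot) until the bar has come up and the yellow tooth is just short of where the pawl bites, then drop the pawl into the gap in front of that tooth. Last, ease the crank on in the same direction until you feel the yellow tooth bear firmly on the pawl, without forcing it, and let go, leaving the other things on the bench undisturbed.

Things in the scene. Friction and masses are not known exactly. Their poses are not given: they have to be found in the camera images.
- winch: Green steel hand winch bolted to the bench: base plate 180 x 150 x 8 mm, two upright cheeks and a pawl bracket up to 195 mm high. Origin: centre of the plate's underside. z up, x points away from the robot (yaw varies by up to 0.2 rad), y to the left. Drum 60 mm thick, 96 mm long, with a brass clamp bar along it, its axis along y. Crank on the left (+y), ratchet wheel and pawl on the right (-y).
- drum_angle (a joint): Drum angle in rad; drum, ratchet wheel and crank turn as one. It GROWS when the drum turns BACK (its top moves to +x of the winch, away from the robot); travel -0.4 to 3.0. A friction brake holds the drum wherever it is left: slow turning takes about 5 N at the crank handle. The clamp bar stands straight up at 1.80.
- drum_axis (a point): Point on the drum's axis, 110 mm above the winch's origin. With the drum at angle q the crank handle's centre lies, in the winch frame, 75 mm*cos(3.052-q) in x and 75 mm*sin(3.052-q) in z from here, and 118 mm to the left (+y).
- crank_handle (a point): Centre of the crank's red plastic handle: a cylinder 24 mm thick and 64 mm long along the winch's y; the crank arm is at its right (-y) end. It spins freely on its own pin, so it can be pinched from above (fingers closing along the winch's x) and carried round its circle with the gripper kept pointing down.
- pawl_angle (a joint): Pawl angle in rad: 0 with the nose at the bottom of a tooth gap, up to 0.15 while it lies on the slope of a tooth, growing as it is lifted; above 0.2 it is clear of the teeth. It swings up and over: past about 1.5 its weight carries it to its back stop at 2.05, where it stays; before that it falls back onto the wheel. Lifting takes under 3 N.
- pawl_pivot (a point): Centre of the pawl's pivot stud, 68 mm to the right (-y) of the winch's origin and 163 mm above the bench and 62 mm in x beyond the origin.
- pawl_pin (a point): Middle of the free length of the pawl's steel lifting pin: 12 mm thick, 50 mm long, along the winch's y, sticking out to the right (-y); the red pawl ends 27 mm to the left of this point. With the pawl at angle p it lies, in the winch frame, -50.6 mm*cos(p+0.149) in x and 50.6 mm*sin(p+0.149) in z from the pivot, and 32 mm to its right.
- drum: The drum (origin on its axis, midway) with its steel ratchet wheel, 68 mm to the right: 102 mm across, 10 mm thick, 14 saw teeth 9 mm deep, 0.449 rad apart, one painted yellow. Only the steep tooth faces, met when the drum turns back, are stopped by the pawl. Let down with the drum anywhere from 1.53 to 1.68, the pawl falls into the gap in front of the yellow tooth.
- pawl: The red pawl, 10 mm thick, 70 mm long, origin on its pivot, with a rounded steel nose set in or out by a screw (up to 4 mm either way, not measured). So the yellow tooth meets it at a drum angle anywhere between 1.70 and 1.90: this has to be felt. Firmly means more than 6 N between tooth and pawl (about 9 N on the crank handle, brake included); more than 30 N (24 N on the handle) is forcing it.
- greyboard_a: Grey board stiffener strip, 120 x 30 x 4 mm, lying loose. Origin: centre of its underside. Leave alone.
- greyboard_b: Another such strip, 120 x 30 x 4 mm. Origin: centre of its underside. Leave alone.
- tape_roll: Roll of amber tape lying flat, 90 mm across, 25 mm high. Origin: centre of its underside. Leave alone.
- brass_ring: Brass bag ring, 44 mm across, 6 mm thick, lying flat. Origin: centre of its underside. Leave alone.
- snap_hook: Brass snap hook, 76 mm long, 6 mm thick, lying along its x. Origin: under the eye at its end. Leave alone.
- glue_jar: Closed jar of pale yellow glue, 73 mm across, 90 mm high. Origin: centre of its underside. Leave alone.
- mallet: Mallet, 260 mm long, with a white head (at +x) and a 26 mm thick wooden handle, lying along its x. Origin: under its middle. Leave alone.

How it is judged:
On the way, in this order (a step that is already met when the one before it is completed fails the run):
1. the pawl is thrown right back off the wheel (value of joint pawl_angle above 1.75 rad), for 0.2 s.
2. with the pawl off, the drum is turned back until the gap in front of the yellow tooth is under the pawl (value of joint pawl_angle above 1.5 rad and value of joint drum_angle above 1.48 rad), for 0.1 s.
3. the pawl is let down onto the wheel (value of joint pawl_angle below 0.19 rad), for 0.2 s.
4. the yellow tooth is brought to bear firmly on the pawl (more than 6 N) (contact force between pawl and drum above 6 N and value of joint drum_angle between 1.66 and 1.94 rad and value of joint pawl_angle below 0.08 rad), for 0.1 s.
At the end, for the whole second after the job is handed in: The drum is at rest with the yellow tooth on the pawl (drum angle between 1.66 and 1.94, clamp bar up) and the pawl lies at rest at the bottom of the gap (below 0.08 rad) (value of joint drum_angle between 1.66 and 1.94 rad and value of joint pawl_angle below 0.08 rad and velocity of joint drum_angle between -0.05 and 0.05 rad/s and velocity of joint pawl_angle between -0.05 and 0.05 rad/s); the robot touches nothing.
It fails at once if the drum is forced against the pawl (more than 30 N on the nose) (contact force between pawl and drum above 30 N).
It fails at once if something else on the bench is pushed away (more than 30 mm) (distance of any of greyboard_a, greyboard_b, tape_roll, brass_ring, snap_hook, glue_jar, mallet from where it was at the start of the episode above 0.03 m).
It also fails if it takes over 59 s, if anything falls off the work surface, if the arm or the gripper's body presses on something with over 40 N, if the wrist force passes 120 N, or if a joint passes its speed limit or range.

## Robot

A 7-joint arm with a two-finger parallel gripper is mounted at the origin on the work surface. World frame = base frame: x ahead of the robot, y to its left, z up, the work surface at z = 0. Lengths are in m, angles in rad, forces in N, time in s.
With the tool pointing down it reaches from about 0.425 to 0.875 m from the base axis. Payload 4.7 kg.
Tool frame: the origin (TCP) lies on the centre line of the jaws, within the pads' length; the fingertips stand 19 mm ahead of it and the grasp point (between the pads) is the TCP; x points along the fingers, z is the direction in which the jaws open and shut, and the axes are right-handed (so a half turn about x gives the same grasp; the last joint's range is limited). The gripper opens to 87 mm and grips with 3 to 60 N. Pads are 19 mm wide; open, the fingers measure 117 mm over their backs; the gripper's body (75 mm by 190 mm) begins 51 mm behind the grasp point.
Start: joints at [-1.305, 0.321, -0.07, 1.45, 0.023, 1.371, -0.057], TCP at [0.162, 0.63, 0.214] pointing down, gripper open.
Joint ranges: [-2.86, 2.86], [-0.3, 2.09], [-1.38, 1.24], [0.06, 2.45], [-1.56, 4.7], [0.09, 2.05], [-2.69, 2.69]. Speed limits (rad/s): [2.57, 2.57, 3.14, 3.14, 3.14, 3.14, 3.14].

## Interface

Orientations are given as a rotation vector (axis times angle).
In Python, from bench import get_state, get_image, camera_info, close_job gives the robot as it stands.
- The arm moves only by the tool jog_arm, never from a script. Its argument "targets" is a list of rows, each a list of 7 numbers: the turn, a rotation vector about the tool's x, y, z in degrees, then the shift along the tool's x, y, z in cm, then the finger opening in cm, from 0 to 8.7. In form: [[wx, wy, wz, tx, ty, tz, jaw], ...]. A call has 1 to 10 rows; each row shifts and turns the commanded pose from where the row before left it, along the tool's axes as they then stand; what a row does not reach is not made up. A row lasts 1/8 s, in which the tool goes at most 62.5 mm and 10.7 degrees, less where a joint would pass 70% of its speed; a pose out of reach is approached as far as the arm can. A call is refused whole if a number of a shift passes 6.25 or a number of a turn 10.7, either way. A call with a gripper value outside its range is refused whole. The fingers move at their own pace and stop on an object; "squeeze" is the grip in N (left out, the last holds). Time passes only in rows, so rows that do not move let the fingers close. It gives the time, the measured TCP pose, the force and the opening at its end, in the units of the state.
- get_state(): the state, without advancing time (a new reading comes with each control period).
- get_image(name): name is "side" or "top"; returns (picture, depth): 384x512x3 uint8, red, green, blue; 384x512 float32, m along the optical axis (not along the pixel's ray), 0 where there is no reading.
- camera_info(name): a dict with "intrinsics" (3x3 intrinsics, pixels), "world_from_camera" (4x4, takes a point from camera to world coordinates). Camera axes: x right, y up, looking along -z (the intrinsics and any distortion apply to the point x, -y, -z); pixel columns grow to the right and rows downward; lengths in m; the calibration is good to about 2 mm. A picture is of the moment at which its call begins. camera_info takes no time and is no camera call.
- close_job(): hands the job in, once; it reports no verdict.
The state is a dict: "time": time; "joint_positions": joint angles; "qd": joint speeds; "joint_torque": joint torques, N m; "position": TCP position; "tool_rot": TCP orientation; "ft_force": force on the tool from outside, world axes, zero at the start; "torque": the same for the moment, N m; "grip_width": opening from 0.0 (shut) to 1.0 (fully open).
Only numpy, scipy, OpenCV 4.12 (cv2) and the standard library are available. Lean on these libraries where they do the work, as an engineer would, in place of code of your own. Each camera call takes 0.05 s, during which the arm holds its last target.

## Working session

There is one attempt and no reset: what is moved stays moved. The work goes in short steps, Python scripts to look and compute and a tool call to move; the robot and the scene stay as the last step left them, time stands still between calls to the robot, and variables do not carry over. Pictures are saved under pics/ and viewed, and the job is handed in when it is done.

Besides the shell and the picture viewer there is one more tool, called after "Request:" as a command line: name --pt "numbers of a row" for each row, then --argument value for the rest. jog_arm: Moves the arm, as the interface text tells. Its arguments: {"type":"object","properties":{"targets":{"type":"array"},"squeeze":{"type":"number"}},"required":["targets"]}

```bash
mkdir -p pics; ls
python3 - <<'E'
from bench import *
import cv2,numpy as np
print(get_state())
for n in("side","top"):
    im,d=get_image(n); cv2.imwrite(f"pics/{n}0.png",im[...,::-1]); np.savez(f"{n}0.npz",im=im,d=d)
    print(n,camera_info(n))
E
```

```text
pics
{'time': 0.0, 'joint_positions': array([-1.30489565,  0.32183774, -0.07010255,  1.45172646,  0.02257246,
        1.37080877, -0.05689616]), 'qd': array([ 0.00061872, -0.00112567,  0.00028273,  0.00093663,  0.00111105,
       -0.00098838,  0.00044651]), 'joint_torque': array([-7.99291070e-05, -4.91314030e+01, -4.03922265e-01, -3.12512076e+01,
       -6.39229151e-02,  4.41275525e-02,  1.57086552e-04]), 'position': array([0.16182628, 0.62891298, 0.21332627]), 'tool_rot': array([-1.02305906,  1.31940643,  1.02093206]), 'ft_force': array([-0.31207186, -0.05833038,  0.59371166]), 'torque': array([-0.00302181, -0.01370016,  0.06449447]), 'grip_width': 0.9983249525378552}
side {'intrinsics': array([[492.55852242,   0.        , 261.26311941],
       [  0.        , 492.55852242, 185.48320524],
       [  0.        ,   0.        ,   1.        ]]), 'world_from_camera': array([[ 0.81880137,  0.36410435, -0.44383819,  0.1489855 ],
       [-0.5738134 ,  0.5425038 , -0.61353713, -0.49167633],
       [ 0.01739236,  0.75704534,  0.65313081,  0.75553395],
       [ 0.        ,  0.        ,  0.        ,  1.        ]])}
top {'intrinsics': array([[462.7622976 ,   0.        , 252.06837991],
       [  0.        , 462.7622976 , 193.91458093],
       [  0.        ,   0.        ,   1.        ]]), 'world_from_camera': array([[-0.00905006,  0.99620798, -0.08653188,  0.48296171],
       [-0.99983692, -0.01036741, -0.01478655,  0.10824808],
       [-0.01562759,  0.08638394,  0.99613934,  1.24157147],
       [ 0.        ,  0.        ,  0.        ,  1.        ]])}
```

View pics/side0.png

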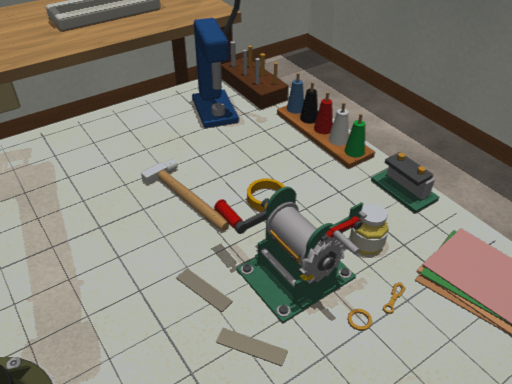

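View pics/top0.png

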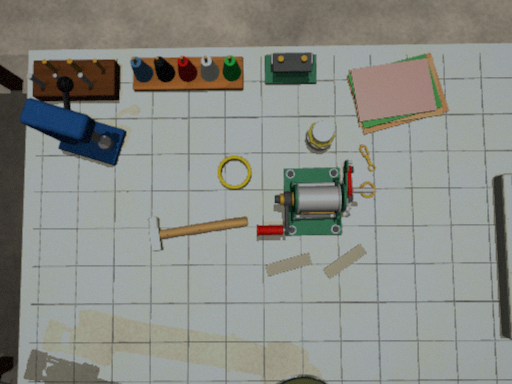

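The top view shows the plate around px (313,201), the crank handle at (270,230), the pawl at (350,182) and the pin at (362,190). The side view shows the handle at (229,213) and the pin at (347,242). Next I measure the winch pose.

```bash
cat > h.py <<'E'
import numpy as np,cv2
from bench import *
def ray(n,uv):
    c=camera_info(n);K=c["intrinsics"];T=c["world_from_camera"]
    p=np.linalg.inv(K)@np.array([uv[0],uv[1],1.]); return T[:3,3],T[:3,:3]@np.array([p[0],-p[1],-p[2]])
def onz(n,uv,z):
    o,d=ray(n,uv);return o+d*(z-o[2])/d[2]
def tri(a,b):
    o1,d1=ray("side",a);o2,d2=ray("top",b)
    A=np.stack([d1,-d2],1);s=np.linalg.lstsq(A,o2-o1,rcond=None)[0]
    p,q=o1+s[0]*d1,o2+s[1]*d2
    return (p+q)/2,np.linalg.norm(p-q)
def cloud(n,d):
    c=camera_info(n);K=c["intrinsics"];T=c["world_from_camera"]
    v,u=np.mgrid[:d.shape[0],:d.shape[1]]
    P=np.stack([(u-K[0,2])/K[0,0]*d,-(v-K[1,2])/K[1,1]*d,-d],-1)
    return P@T[:3,:3].T+T[:3,3]
def proj(n,p):
    c=camera_info(n);K=c["intrinsics"];T=c["world_from_camera"]
    q=T[:3,:3].T@(np.asarray(p)-T[:3,3]);q=K@np.array([q[0],-q[1],-q[2]]);return q[:2]/q[2]
E
python3 - <<'E'
from h import *
for n in("top","side"):
    f=np.load(n+"0.npz");im,d=f["im"],f["d"];P=cloud(n,d)
    hsv=cv2.cvtColor(im,cv2.COLOR_RGB2HSV)
    g=(hsv[...,0]>55)&(hsv[...,0]<90)&(hsv[...,1]>110)&(d>0)
    x,y=P[...,0],P[...,1]
    reg=(np.hypot(x-.48,y+.04)<.22)
    # plate
    m=g&reg&(abs(P[...,2]-.008)<.008)
    pts=np.array([onz(n,(u,v),.008)[:2] for v,u in np.argwhere(m)])
    r=cv2.minAreaRect((pts*1000).astype(np.float32)); print(n,"plate",m.sum(),r, P[m][:,2].mean())
    red=((hsv[...,0]<6)|(hsv[...,0]>174))&(hsv[...,1]>150)&reg
    k,lab,st,c=cv2.connectedComponentsWithStats(red.astype(np.uint8))
    for i in range(1,k):
        if st[i,4]>20: print("red",st[i],c[i],P[(lab==i)&(d>0)].mean(0), P[(lab==i)&(d>0)].min(0),P[(lab==i)&(d>0)].max(0))
    u0,u1,v0,v1=(225,385,120,260) if n=="top" else (190,400,170,340)
    cv2.imwrite(f"pics/{n}0z.png",cv2.resize(im[v0:v1,u0:u1,::-1],None,fx=3.7 if n!="top" else 4.2,fy=3.5 if n!="top" else 4.2,interpolation=cv2.INTER_CUBIC))
E
```

```text
top plate 1253 ((569.4490966796875, -33.75608825683594), (176.47312927246094, 144.76376342773438), 1.0818437337875366) 0.008399107145943576
red [348 166   4  31 103] [349.39805825 181.74757282] [ 0.6017517  -0.10152907  0.17310051] [ 0.56917052 -0.10707029  0.16377252] [ 0.63860819 -0.09721525  0.17925448]
red [257 226  26  10 231] [269.31168831 229.95238095] [0.4926009  0.0839565  0.11667113] [ 0.48047376  0.05042573 -0.00069005] [0.5024444  0.11449837 0.12433154]Traceback (most recent call last):
  File "<stdin>", line 10, in <module>
  File "h.py", line 7, in onz
    o,d=ray(n,uv);return o+d*(z-o[2])/d[2]
        ~~~^^^^^^
  File "h.py", line 4, in ray
    c=camera_info(n);K=c["intrinsics"];T=c["world_from_camera"]
ValueError: time passes only in moves, steps and waits
```

View pics/top0z.png

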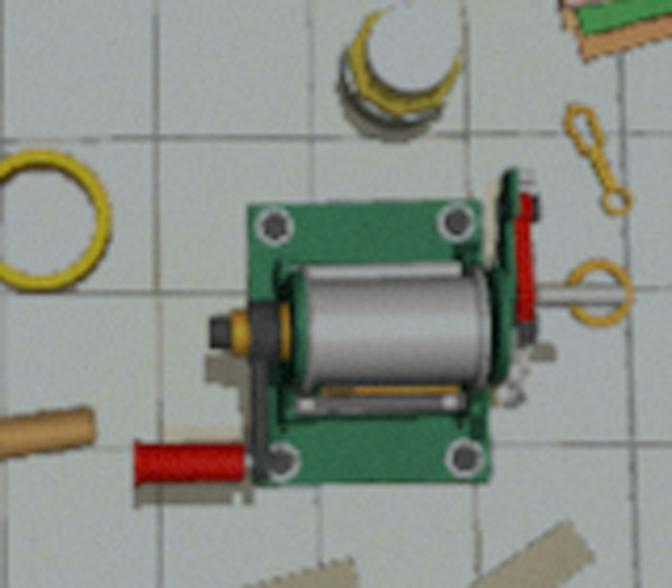

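```bash
sed -i 's/^from bench import \*/from bench import *\nfrom bench import camera_info as _ci\n_C={}\ndef camera_info(n):\n    if n not in _C: _C[n]=_ci(n)\n    return _C[n]/' h.py
cat > w.py <<'E'
from h import *
def rect(n,im,d):
    P=cloud(n,d);hsv=cv2.cvtColor(im,cv2.COLOR_RGB2HSV)
    g=(hsv[...,0]>55)&(hsv[...,0]<90)&(hsv[...,1]>110)&(d>0)
    m=g&(np.hypot(P[...,0]-.569,P[...,1]+.034)<.15)&(abs(P[...,2]-.008)<.008)
    pts=np.array([onz(n,(u,v),.008)[:2] for v,u in np.argwhere(m)])
    return cv2.minAreaRect((pts*1000).astype(np.float32)),m.sum()
E
python3 - <<'E'
from w import *
for n in("top","side"):
    f=np.load(n+"0.npz");im,d=f["im"],f["d"];P=cloud(n,d)
    print(n,rect(n,im,d))
    hsv=cv2.cvtColor(im,cv2.COLOR_RGB2HSV)
    red=((hsv[...,0]<6)|(hsv[...,0]>174))&(hsv[...,1]>150)&(np.hypot(P[...,0]-.569,P[...,1]+.034)<.22)
    k,lab,st,c=cv2.connectedComponentsWithStats(red.astype(np.uint8))
    for i in range(1,k):
        if st[i,4]>20: print("red",st[i],c[i],P[(lab==i)&(d>0)].mean(0))
    u0,u1,v0,v1=(225,385,120,260) if n=="top" else (190,400,170,340)
    cv2.imwrite(f"pics/{n}0z.png",cv2.resize(im[v0:v1,u0:u1,::-1],None,fx=3.5,fy=3.5,interpolation=cv2.INTER_CUBIC))
print(tri((229,213),(269.3,230)))
E
```

```text
top (((569.4490966796875, -33.75608825683594), (176.47312927246094, 144.76376342773438), 1.0818437337875366), np.int64(1253))
red [348 166   4  31 103] [349.39805825 181.74757282] [ 0.6017517  -0.10152907  0.17310051]
red [257 226  26  10 231] [269.31168831 229.95238095] [0.4926009  0.0839565  0.11667113]
side (((564.3504638671875, -34.06468200683594), (177.30581665039062, 151.67689514160156), 0.7829511165618896), np.int64(1770))
red [215 200  26  27 330] [226.94545455 212.41515152] [0.48596164 0.08157562 0.11650421]
red [326 216  34  21 227] [343.24669604 225.5814978 ] [ 0.60086957 -0.10288038  0.17146127]
(array([0.49230305, 0.08398916, 0.10946751]), np.float64(0.0006043228131585374))
```

View pics/side0z.png

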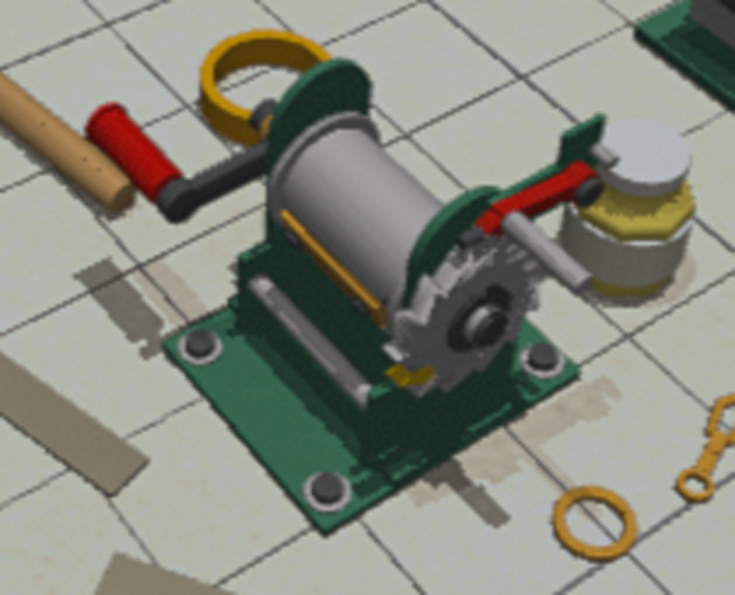

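Run:
```python
from h import *
from scipy.spatial.transform import Rotation as R
s=get_state();print(R.from_rotvec(s["tool_rot"]).as_matrix().round(3),s["time"])
O=np.array([.569,-.034,0]);c,sn=np.cos(.016),np.sin(.016);M=np.array([[c,-sn,0],[sn,c,0],[0,0,1]])
for p in(0,.1,1.2,1.5,1.75,2.05):
    l=np.array([.062-.0506*np.cos(p+.149),-.1,.163+.0506*np.sin(p+.149)]);w=O+M@l;print("p",p,w.round(4),proj("top",w),proj("side",w))
for q in(-.13,-.05,0,.4,.8,1.2,1.6,1.75):
    l=np.array([.075*np.cos(3.052-q),.118,.11+.075*np.sin(3.052-q)]);w=O+M@l;print("q",q,w.round(4),proj("top",w),proj("side",w))
print(onz("top",(364.3,189.8),.172),tri((346.5,242),(364.3,189.8)))
```

```text
[[-0.    -0.968  0.249]
 [-0.002  0.249  0.968]
 [-1.    -0.    -0.002]] 0.1
p 0 [ 0.5826 -0.1338  0.1705] [363.37728388 189.94011175] [347.77755694 241.84757277]
p 0.1 [ 0.5836 -0.1338  0.1755] [363.83894699 189.30446512] [348.63951268 239.47757679]
p 1.2 [ 0.6215 -0.1332  0.2124] [366.7738296  170.82643161] [369.08035243 213.54322089]
p 1.5 [ 0.6365 -0.1329  0.2134] [366.57184657 164.06552016] [375.86363788 209.31072832]
p 1.75 [ 0.6489 -0.1327  0.2109] [366.05328933 158.77802299] [380.9682522  207.44001582]
p 2.05 [ 0.6623 -0.1325  0.2039] [365.06984757 153.39802637] [385.94178516 207.31199994]
q -0.13 [0.4922 0.0828 0.107 ] [269.7111471  230.16190145] [229.48061494 214.33743369]
q -0.05 [0.4922 0.0828 0.113 ] [269.76633881 230.14228042] [229.40041833 212.04071664]
q 0 [0.4924 0.0828 0.1167] [269.79821283 230.02911785] [229.45918449 210.54664062]
q 0.4 [0.5009 0.0829 0.1453] [269.96847752 226.31280494] [232.95004034 197.49609606]
q 0.8 [0.5199 0.0832 0.1683] [269.96334375 217.94673485] [241.35837286 184.20181865]
q 1.2 [0.5463 0.0837 0.1821] [269.77376499 206.20677161] [253.20764438 173.15027693]
q 1.6 [0.576  0.0841 0.1845] [269.42991487 193.2083349 ] [266.26732007 166.37152336]
q 1.75 [0.587  0.0843 0.1823] [269.27366549 188.51372119] [270.9810703  165.18402239]
[ 0.5827237  -0.13559571  0.172     ] (array([ 0.58132757, -0.13450052,  0.17179334]), np.float64(0.0035569940224488344))
```

Request:
jog_arm --pt "10.67 0 0 -1.3 0 0 4" --pt "10.67 0 0 -1.3 0 0 4" --pt "10.67 0 0 -1.3 0 0 4" --pt "10.67 0 0 -1.3 0 0 4" --pt "10.67 0 0 -1.3 0 0 4" --pt "10.67 0 0 -1.3 0 0 4" --pt "10.67 0 0 -1.3 0 0 4"

```text
time: 0.98
position: [0.1619, 0.6293, 0.3053]
tool_rot: [-0.008, 1.571, 0.006]
ft_force: [0.1, 0.2, -0.1]
grip_width: 0.464
```

Request:
jog_arm --pt "0 0 0 0 -5 3.5 4" --pt "0 0 0 0 -5 3.5 4" --pt "0 0 0 0 -5 3.5 4" --pt "0 0 0 0 -5 3.5 4" --pt "0 0 0 0 -5 3.5 4" --pt "0 0 0 0 -5 3.5 4" --pt "0 0 0 0 -5 3.5 4" --pt "0 0 0 0 -5 3.5 4" --pt "0 0 0 0 -5 3.5 4" --pt "0 0 0 0 -5 3.5 4"

```text
time: 2.22
position: [0.5203, 0.1333, 0.3053]
tool_rot: [-0.012, 1.571, 0.013]
ft_force: [0.2, 0.5, -0.5]
grip_width: 0.456
```

Request:
jog_arm --pt "0 0 0 0 -5.26 1.4 4" --pt "0 0 0 0 -5.26 1.4 4" --pt "0 0 0 0 -5.26 1.4 4" --pt "0 0 0 0 -5.26 1.4 4" --pt "0 0 0 0 -5.26 1.4 4" --pt "0 0 0 0 0 0 4"

```text
time: 2.98
position: [0.5927, -0.1332, 0.3049]
tool_rot: [-0.008, 1.572, 0.002]
ft_force: [-0.1, 0.4, 1.5]
grip_width: 0.46
```

Run:
```python
from h import *
from scipy.spatial.transform import Rotation as R
s=get_state();print(R.from_rotvec(s["tool_rot"]).as_matrix().round(3),s["time"],s["position"],s["joint_positions"],s["ft_force"])
for n in("side",):
    im,d=get_image(n); cv2.imwrite(f"pics/{n}1.png",cv2.resize(im[:,:,::-1],None,fx=1.5,fy=1.5))
```

```text
[[-0.001 -0.006  1.   ]
 [-0.004  1.     0.006]
 [-1.    -0.004 -0.001]] 2.975 [ 0.59270939 -0.13320895  0.30491921] [-0.49592065  0.25412103  0.82924121  1.4418422  -0.1827675   1.52693431
  0.33113021] [-0.10745441  0.38067052  1.47633692]
```

View pics/side1.png

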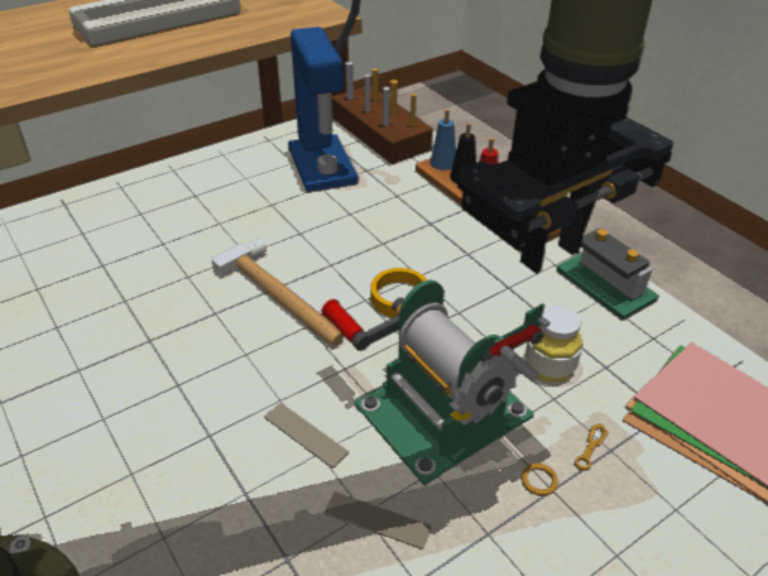

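Request:
jog_arm --pt "0 0 0 0 0 -1.0 4" --pt "0 0 0 5 0 0 4" --pt "0 0 0 5 0 0 4" --pt "0 0 0 2.5 0 0 4" --pt "0 0 0 0.8 0 0 4" --pt "0 0 0 0 0 0 4"

```text
time: 3.78
position: [0.5838, -0.1258, 0.173]
tool_rot: [-0.013, 1.57, 0.014]
ft_force: [0.1, -0.2, 0.8]
grip_width: 0.46
```

Request:
jog_arm --pt "0 0 0 0 0 0 0.8" --pt "0 0 0 0 0 0 0.8" --pt "0 0 0 0 0 0 0.8" --pt "0 0 0 0 0 0 0.8" --pt "0 0 0 0 0 0 0.8" --squeeze 10

```text
time: 4.4
position: [0.5837, -0.1271, 0.1725]
tool_rot: [-0.012, 1.571, 0.012]
ft_force: [0.2, -0.1, 0.3]
grip_width: 0.104
```

Run:
```python
from h import *
s=get_state();print(s["grip_width"],s["position"],s["joint_torque"][:3])
im,d=get_image("side"); cv2.imwrite(f"pics/side2.png",cv2.resize(im[130:330,230:450,::-1],None,fx=3,fy=3,interpolation=cv2.INTER_CUBIC))
```

```text
0.1042130099930051 [ 0.58369173 -0.12714435  0.17247852] [ 2.11084742e-03 -3.58468366e+01  6.77478969e+00]
```

View pics/side2.png

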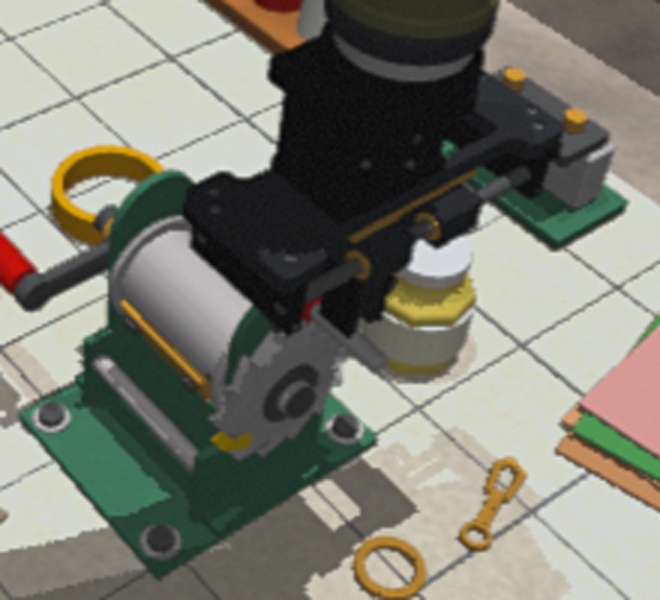

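Request:
jog_arm --pt "0 0 0 -0.75 0 0.17 0.8" --pt "0 0 0 -0.7 0 0.27 0.8" --pt "0 0 0 -0.66 0 0.38 0.8"

```text
time: 4.82
position: [0.5924, -0.127, 0.1944]
tool_rot: [-0.012, 1.57, 0.012]
ft_force: [-0.5, -0.1, 0.7]
grip_width: 0.094
```

Run:
```python
from h import *
s=get_state();print(s["grip_width"],s["position"],s["ft_force"])
im,d=get_image("side"); cv2.imwrite(f"pics/side3.png",cv2.resize(im[130:330,230:450,::-1],None,fx=3,fy=3,interpolation=cv2.INTER_CUBIC))
```

```text
0.09372075324900671 [ 0.5923892  -0.12698638  0.1944063 ] [-0.45865638 -0.11839422  0.73049386]
```

View pics/side3.png

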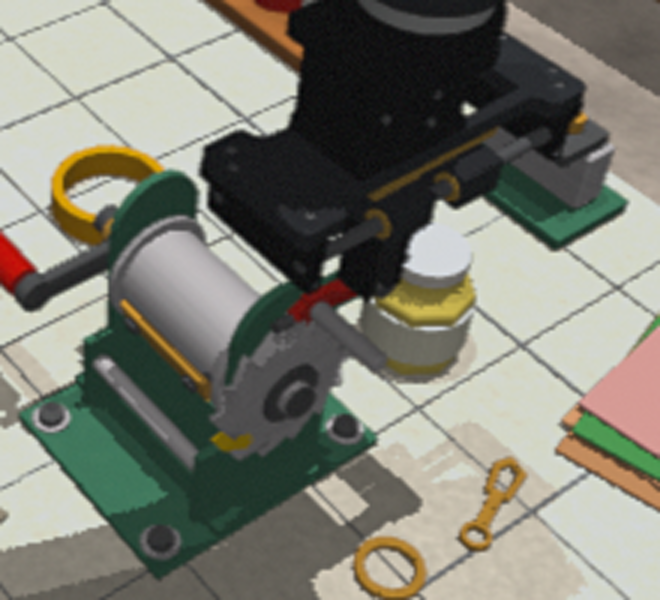

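Run:
```python
from h import *
p=np.array([0.5924,-.127,.1944])
for n in("side","top"): print(n,proj(n,p),proj(n,p-[0,0,.019]))
im,d=get_image("side");im2,d2=get_image("top");np.savez("s3.npz",im=im,d=d,im2=im2,d2=d2)
cv2.imwrite("pics/top3.png",cv2.resize(im2[120:260,225:400,::-1],None,fx=4,fy=4,interpolation=cv2.INTER_CUBIC))
P=cloud("side",d)
dark=(im.max(2)<45)&(abs(P[...,1]+.127)<.03)&(abs(P[...,0]-.592)<.06)&(P[...,2]>.15)&(P[...,2]<.24)
for z in np.arange(.165,.24,.01):
    m=dark&(abs(P[...,2]-z)<.005)
    if m.sum():print(round(z,3),m.sum(),P[m].min(0).round(3),P[m].max(0).round(3))
print(d[235:250,345:352].round(3)[:,3], P[235:250,348].round(3))
```

```text
side [351.41656752 226.48573956] [349.81355782 234.71148504]
top [362.59991403 184.65006986] [360.76985734 185.52538319]
0.165 12 [ 0.554 -0.113  0.161] [ 0.633 -0.098  0.169]
0.205 55 [ 0.579 -0.139  0.202] [ 0.604 -0.117  0.21 ]
0.215 89 [ 0.579 -0.14   0.21 ] [ 0.604 -0.118  0.22 ]
0.225 87 [ 0.579 -0.14   0.22 ] [ 0.603 -0.117  0.23 ]
0.235 54 [ 0.577 -0.139  0.23 ] [ 0.605 -0.125  0.24 ]
[1.042 1.042 1.037 1.036 0.792 0.788 0.786 0.788 0.787 0.786 0.784 0.781
 0.785 0.783 1.011] [[ 0.724 -0.014 -0.001]
 [ 0.723 -0.016 -0.003]
 [ 0.719 -0.019 -0.001]
 [ 0.718 -0.021 -0.001]
 [ 0.583 -0.133  0.176]
 [ 0.581 -0.135  0.177]
 [ 0.579 -0.137  0.178]
 [ 0.579 -0.137  0.175]
 [ 0.578 -0.138  0.174]
 [ 0.577 -0.139  0.174]
 [ 0.575 -0.141  0.174]
 [ 0.573 -0.143  0.175]
 [ 0.575 -0.143  0.171]
 [ 0.573 -0.144  0.171]
 [ 0.696 -0.044 -0.   ]]
```

View pics/top3.png

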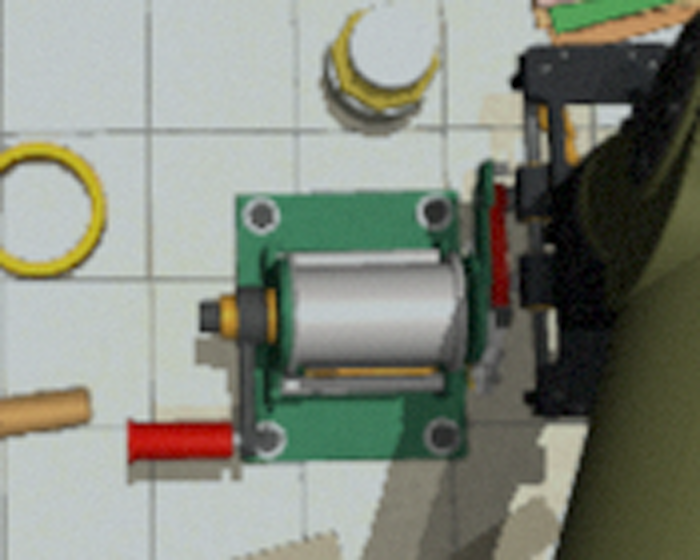

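Run:
```python
from h import *
f=np.load("s3.npz");im,d=f["im"],f["d"];P=cloud("side",d)
for v in range(214,246,2):
    print(v,[(u,im[v,u].tolist(),P[v,u].round(3).tolist()) for u in (348,352,356,360)])
for dx in(-.028,.028): print(proj("side",[.5927+dx,-.1332,.286]),proj("side",[.5927+dx,-.1427,.286]))
cv2.imwrite("pics/s3z.png",cv2.resize(im[200:260,310:390,::-1],None,fx=9,fy=9,interpolation=cv2.INTER_NEAREST))
```

```text
214 [(348, [13, 10, 14], [0.579, -0.127, 0.229]), (352, [13, 16, 16], [0.577, -0.136, 0.237]), (356, [23, 22, 25], [0.583, -0.139, 0.237]), (360, [20, 21, 19], [0.597, -0.135, 0.226])]
216 [(348, [19, 16, 20], [0.582, -0.125, 0.222]), (352, [12, 11, 13], [0.577, -0.137, 0.234]), (356, [15, 18, 21], [0.586, -0.137, 0.23]), (360, [20, 20, 21], [0.597, -0.136, 0.222])]
218 [(348, [13, 13, 15], [0.58, -0.127, 0.22]), (352, [13, 15, 14], [0.58, -0.135, 0.227]), (356, [20, 20, 19], [0.588, -0.136, 0.223]), (360, [22, 24, 26], [0.597, -0.137, 0.219])]
220 [(348, [17, 17, 16], [0.58, -0.128, 0.216]), (352, [15, 15, 15], [0.58, -0.136, 0.223]), (356, [23, 21, 23], [0.587, -0.138, 0.221]), (360, [24, 23, 24], [0.598, -0.136, 0.214])]
222 [(348, [13, 18, 18], [0.58, -0.129, 0.213]), (352, [13, 11, 13], [0.582, -0.135, 0.217]), (356, [24, 21, 24], [0.589, -0.137, 0.214]), (360, [22, 20, 22], [0.599, -0.137, 0.209])]
224 [(348, [16, 17, 20], [0.581, -0.129, 0.208]), (352, [16, 14, 14], [0.581, -0.137, 0.215]), (356, [51, 51, 52], [0.588, -0.139, 0.213]), (360, [22, 20, 23], [0.599, -0.137, 0.205]
[... 1297 characters left out ...]
], [0.702, -0.063, 0.045])]
240 [(348, [81, 80, 79], [0.581, -0.135, 0.177]), (352, [89, 88, 78], [0.702, -0.045, 0.024]), (356, [96, 94, 85], [0.701, -0.056, 0.034]), (360, [102, 101, 92], [0.704, -0.063, 0.038])]
242 [(348, [81, 79, 80], [0.579, -0.137, 0.175]), (352, [79, 77, 71], [0.704, -0.045, 0.016]), (356, [97, 95, 86], [0.702, -0.056, 0.027]), (360, [103, 101, 92], [0.703, -0.064, 0.034])]
244 [(348, [87, 85, 86], [0.577, -0.139, 0.174]), (352, [79, 77, 78], [0.581, -0.144, 0.176]), (356, [98, 97, 87], [0.703, -0.056, 0.021]), (360, [103, 102, 91], [0.706, -0.064, 0.026])]
[348.89988158 192.14673632] [353.43115516 195.8011073 ]
[376.62791928 178.2755113 ] [381.22629103 181.69475125]
```

View pics/s3z.png

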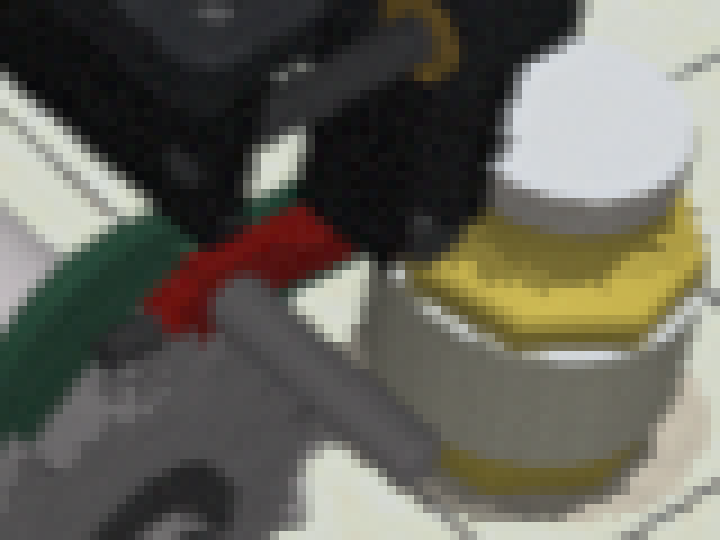

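Run:
```python
from h import *
f=np.load("s3.npz");im,d=f["im"],f["d"];P=cloud("side",d)
m=(im.max(2)<60)&(d>0)&(P[...,2]>.19)&(abs(P[...,0]-.59)<.15)&(abs(P[...,1]+.13)<.08)
X=P[m]
for a in np.arange(.48,.72,.01):
    k=abs(X[:,0]-a)<.005
    if k.sum()>3: print(round(a,3),k.sum(),"z",np.percentile(X[k,2],[1,10,99]).round(3),"y",np.percentile(X[k,1],[1,99]).round(3))
print(get_state()["position"])
```

```text
0.48 105 z [0.561 0.564 0.577] y [-0.126 -0.104]
0.49 135 z [0.558 0.562 0.576] y [-0.131 -0.109]
0.5 676 z [0.296 0.299 0.576] y [-0.166 -0.096]
0.51 905 z [0.274 0.278 0.576] y [-0.167 -0.095]
0.52 530 z [0.29  0.314 0.575] y [-0.166 -0.096]
0.53 507 z [0.288 0.314 0.574] y [-0.162 -0.105]
0.54 1516 z [0.289 0.315 0.573] y [-0.161 -0.1  ]
0.55 967 z [0.288 0.326 0.574] y [-0.166 -0.095]
0.56 3814 z [0.281 0.373 0.57 ] y [-0.167 -0.104]
0.57 1918 z [0.286 0.342 0.571] y [-0.171 -0.099]
0.58 1632 z [0.207 0.237 0.571] y [-0.175 -0.12 ]
0.59 1101 z [0.223 0.332 0.57 ] y [-0.178 -0.137]
0.6 938 z [0.206 0.234 0.569] y [-0.181 -0.133]
0.61 339 z [0.252 0.295 0.569] y [-0.182 -0.142]
0.62 147 z [0.279 0.285 0.567] y [-0.181 -0.147]
0.63 88 z [0.279 0.285 0.316] y [-0.165 -0.146]
0.64 48 z [0.286 0.306 0.317] y [-0.16  -0.145]
0.65 44 z [0.286 0.289 0.316] y [-0.16  -0.145]
0.66 220 z [0.286 0.292 0.317] y [-0.164 -0.12 ]
0.67 399 z [0.274 0.278 0.317] y [-0.164 -0.104]
0.68 166 z [0.276 0.289 0.317] y [-0.164 -0.111]
0.69 11 z [0.313 0.314 0.315] y [-0.152 -0.107]
[ 0.59244403 -0.12700693  0.19408655]
```

The depth images put the fingertips (~0.204) and body underside (~0.274) about 29 mm higher than the reported TCP implies. The pinch therefore closed just above the pin. I'll go again, correcting by that offset.

Request:
jog_arm --pt "0 0 0 0 -0.6 -1.0 4" --pt "0 0 0 0 0 0 4" --pt "0 0 0 0 0 0 4" --pt "0 0 0 2.5 0 0 4" --pt "0 0 0 1.5 0 0 4" --pt "0 0 0 1.0 0 0 4" --pt "0 0 0 0 0 0 4"

```text
time: 5.85
position: [0.5816, -0.133, 0.1429]
tool_rot: [-0.012, 1.572, 0.012]
ft_force: [-0.2, -0.3, -0.1]
grip_width: 0.458
```

Run:
```python
from h import *
s=get_state();print(s["grip_width"],s["position"],s["ft_force"])
im,d=get_image("side"); cv2.imwrite(f"pics/side4.png",cv2.resize(im[130:330,230:450,::-1],None,fx=3,fy=3,interpolation=cv2.INTER_CUBIC))
```

```text
0.45782384869755477 [ 0.5816034  -0.13296278  0.14287647] [-0.22836314 -0.28832419 -0.05736799]
```

View pics/side4.png

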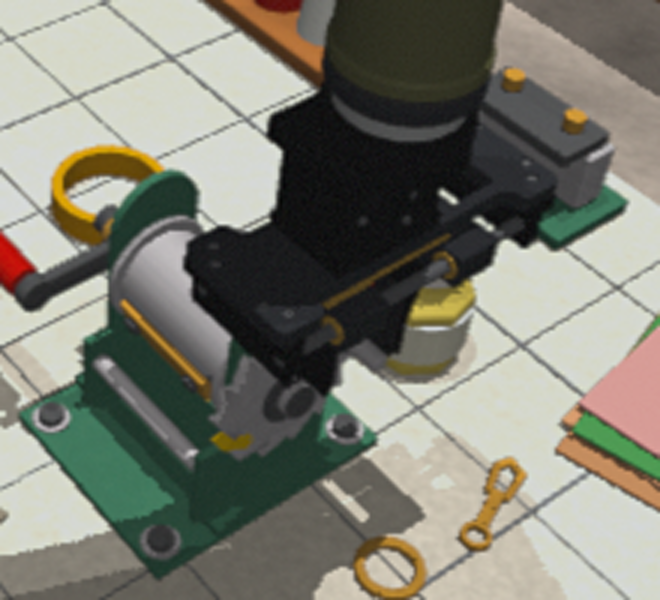

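The fingers now straddle the pin, whose end shows at (370,352) behind the near finger. Now close.

Request:
jog_arm --pt "0 0 0 0 0 0 0.8" --pt "0 0 0 0 0 0 0.8" --pt "0 0 0 0 0 0 0.8" --pt "0 0 0 0 0 0 0.8" --squeeze 10

```text
time: 6.4
position: [0.5799, -0.1332, 0.1436]
tool_rot: [-0.011, 1.575, 0.013]
ft_force: [-6.2, 1.1, 4.7]
grip_width: 0.132
```

Request:
jog_arm --pt "0 0 0 0 0 -0.15 0.8" --pt "0 0 0 -0.75 0 0.17 0.8" --pt "0 0 0 -0.7 0 0.27 0.8" --pt "0 0 0 -0.66 0 0.38 0.8" --pt "0 0 0 0 0 0 0.8"

```text
time: 7.02
position: [0.5874, -0.1331, 0.1654]
tool_rot: [-0.011, 1.574, 0.012]
ft_force: [-8.4, 1.3, 3.3]
grip_width: 0.134
```

Request:
jog_arm --pt "0 0 0 -0.1 0 -0.2 0.8" --pt "0 0 0 -0.59 0 0.48 0.8" --pt "0 0 0 -0.51 0 0.55 0.8" --pt "0 0 0 -0.43 0 0.63 0.8"

```text
time: 7.52
position: [0.6021, -0.133, 0.1825]
tool_rot: [-0.011, 1.574, 0.013]
ft_force: [-8.3, 1.5, 6.9]
grip_width: 0.134
```

Run:
```python
from h import *
s=get_state();print(s["grip_width"],s["position"],s["ft_force"])
im,d=get_image("side"); cv2.imwrite(f"pics/side5.png",cv2.resize(im[130:330,230:450,::-1],None,fx=3,fy=3,interpolation=cv2.INTER_CUBIC))
```

```text
0.1340368989707315 [ 0.60209883 -0.13296501  0.18246992] [-8.31234007  1.48881322  6.89164367]
```

View pics/side5.png

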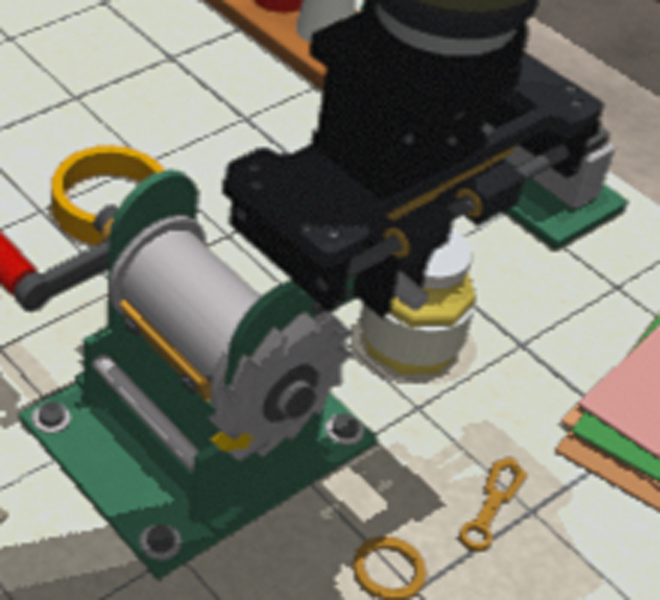

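Request:
jog_arm --pt "0 0 0 -0.15 0 -0.1 0.8" --pt "0 0 0 -0.38 0 0.64 0.8" --pt "0 0 0 -0.27 0 0.7 0.8" --pt "0 0 0 -0.11 0 0.75 0.8"

```text
time: 8.07
position: [0.6243, -0.1328, 0.1908]
tool_rot: [-0.013, 1.569, 0.012]
ft_force: [-2.2, -1.9, 3.0]
grip_width: 0.135
```

Request:
jog_arm --pt "0 0 0 0.01 0 0.76 0.8" --pt "0 0 0 0.11 0 0.75 0.8" --pt "0 0 0 0.23 0 0.72 0.8" --pt "0 0 0 0.21 0 0.46 0.8" --pt "0 0 0 0.25 0 0.42 0.8" --pt "0 0 0 0 0 0 0.8"

```text
time: 8.82
position: [0.6546, -0.1323, 0.1815]
tool_rot: [-0.012, 1.571, 0.011]
ft_force: [0.2, -2.8, -0.2]
grip_width: 0.133
```

Run:
```python
from h import *
s=get_state();print(s["grip_width"],s["position"],s["ft_force"])
im,d=get_image("side"); cv2.imwrite(f"pics/side6.png",cv2.resize(im[130:330,230:450,::-1],None,fx=3,fy=3,interpolation=cv2.INTER_CUBIC))
```

```text
0.13252934675804792 [ 0.65457225 -0.13233487  0.18148157] [ 0.23872341 -2.80872089 -0.17010015]
```

View pics/side6.png

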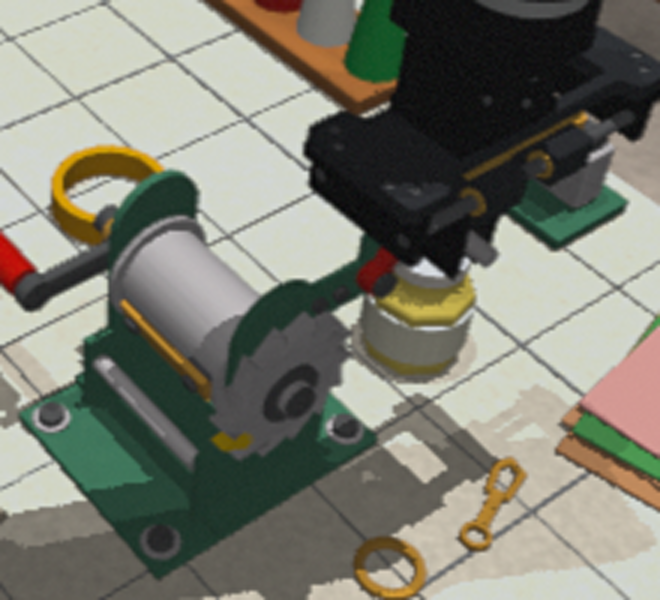

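Request:
jog_arm --pt "0 0 0 0 0 0 4" --pt "0 0 0 0 0 0 4" --pt "0 0 0 -3 0 0 4" --pt "0 0 0 -5 0 0 5" --pt "0 0 0 0 4.5 -3.3 5" --pt "0 0 0 0 4.5 -3.3 5" --pt "0 0 0 0 4.5 -3.3 5" --pt "0 0 0 0 4.5 -3.3 5" --pt "0 0 0 0 3.6 -3.3 5" --pt "0 0 0 0 0 0 5"

```text
time: 10.12
position: [0.4836, 0.086, 0.2623]
tool_rot: [-0.016, 1.571, 0.022]
ft_force: [0.2, -1.3, -0.5]
grip_width: 0.576
```

Run:
```python
from h import *
from scipy.spatial.transform import Rotation as R
s=get_state();print(s["grip_width"],s["position"],s["ft_force"],R.from_rotvec(s["tool_rot"]).as_matrix().round(3),s["time"])
im,d=get_image("side"); cv2.imwrite(f"pics/side7.png",cv2.resize(im[30:330,130:430,::-1],None,fx=2,fy=2,interpolation=cv2.INTER_CUBIC))
```

```text
0.5759422727324748 [0.48361399 0.08604216 0.26232988] [ 0.15237291 -1.27664725 -0.54892555] [[-0.001 -0.024  1.   ]
 [ 0.004  1.     0.024]
 [-1.     0.004 -0.001]] 10.125
```

View pics/side7.png

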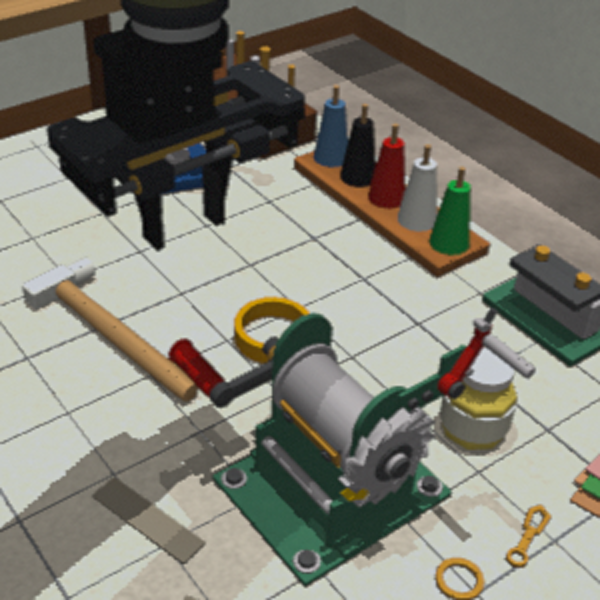

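Request:
jog_arm --pt "0 0 0 0 -0.2 0.6 5" --pt "0 0 0 5 0 0 5" --pt "0 0 0 5 0 0 5" --pt "0 0 0 4 0 0 5" --pt "0 0 0 2.5 0 0 5" --pt "0 0 0 1.2 0 0 5" --pt "0 0 0 0 0 0 5"

```text
time: 11.05
position: [0.4924, 0.0784, 0.0846]
tool_rot: [-0.012, 1.571, 0.01]
ft_force: [-0.3, -0.3, 0.8]
grip_width: 0.57
```

Run:
```python
from h import *
s=get_state();print(s["grip_width"],s["position"],s["ft_force"])
im,d=get_image("side"); cv2.imwrite(f"pics/side8.png",cv2.resize(im[130:330,160:380,::-1],None,fx=3,fy=3,interpolation=cv2.INTER_CUBIC))
```

```text
0.5702580392132927 [0.49240531 0.07835074 0.08464987] [-0.25094008 -0.2588046   0.83746525]
```

View pics/side8.png

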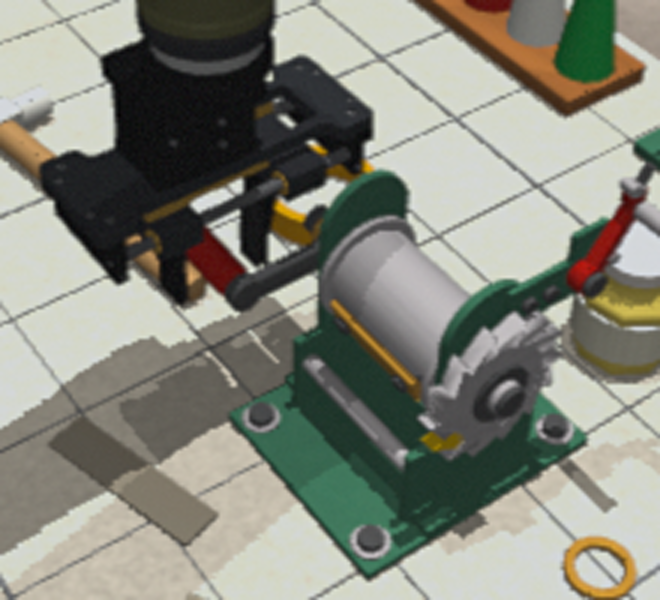

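Request:
jog_arm --pt "0 0 0 0 0.6 -0.25 5" --pt "0 0 0 0 0 0 2" --pt "0 0 0 0 0 0 2" --pt "0 0 0 0 0 0 2" --pt "0 0 0 0 0 0 2" --pt "0 0 0 0 0 0 2" --squeeze 20

```text
time: 11.85
position: [0.4906, 0.0856, 0.0854]
tool_rot: [-0.012, 1.568, 0.012]
ft_force: [4.2, -0.4, -0.3]
grip_width: 0.272
```

Request:
jog_arm --pt "0 0 0 0 0 0.1 2" --pt "0 0 0 -0.75 0 0.06 2" --pt "0 0 0 -0.74 0 0.12 2" --pt "0 0 0 -0.72 0 0.2 2" --pt "0 0 0 -0.7 0 0.28 2"

```text
time: 12.48
position: [0.4954, 0.0856, 0.1138]
tool_rot: [-0.012, 1.574, 0.012]
ft_force: [0.1, 1.1, -9.0]
grip_width: 0.27
```

Request:
jog_arm --pt "0 0 0 -0.67 0 0.34 2" --pt "0 0 0 -0.63 0 0.4 2" --pt "0 0 0 -0.58 0 0.47 2" --pt "0 0 0 -0.54 0 0.52 2" --pt "0 0 0 -0.49 0 0.58 2"

```text
time: 13.1
position: [0.516, 0.0859, 0.1431]
tool_rot: [-0.012, 1.581, 0.012]
ft_force: [-11.5, 0.0, 3.2]
grip_width: 0.262
```

Run:
```python
from h import *
s=get_state();print(s["grip_width"],s["position"],s["ft_force"])
im,d=get_image("side"); cv2.imwrite(f"pics/side9.png",cv2.resize(im[130:330,160:380,::-1],None,fx=3,fy=3,interpolation=cv2.INTER_CUBIC))
```

```text
0.26225701939215923 [0.51596385 0.08587868 0.14307018] [-11.54662173   0.04824403   3.18731759]
```

View pics/side9.png

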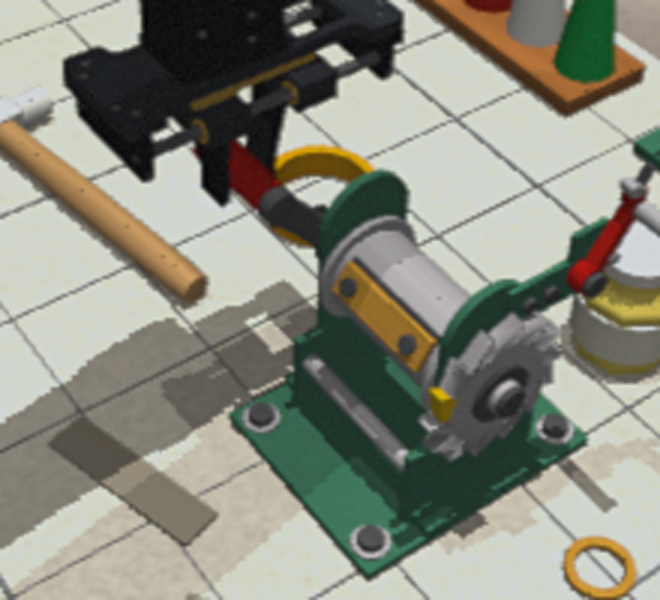

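Request:
jog_arm --pt "0 0 0 -0.2 0 -0.1 2" --pt "0 0 0 -0.42 0 0.62 2" --pt "0 0 0 -0.35 0 0.65 2" --pt "0 0 0 -0.3 0 0.69 2" --pt "0 0 0 0 0 0 2"

```text
time: 13.78
position: [0.5389, 0.0861, 0.1569]
tool_rot: [-0.012, 1.572, 0.012]
ft_force: [-4.3, -0.1, 0.1]
grip_width: 0.268
```

Run:
```python
from h import *
s=get_state();print(s["grip_width"],s["position"],s["ft_force"])
a,d1=get_image("side");b,d2=get_image("top");np.savez("s10.npz",im=a,d=d1,im2=b,d2=d2)
cv2.imwrite(f"pics/side10.png",cv2.resize(a[130:330,160:380,::-1],None,fx=3,fy=3,interpolation=cv2.INTER_CUBIC))
```

```text
0.26756505970765826 [0.5388597  0.08605752 0.1569208 ] [-4.26067106 -0.14440197  0.09958964]
```

View pics/side10.png

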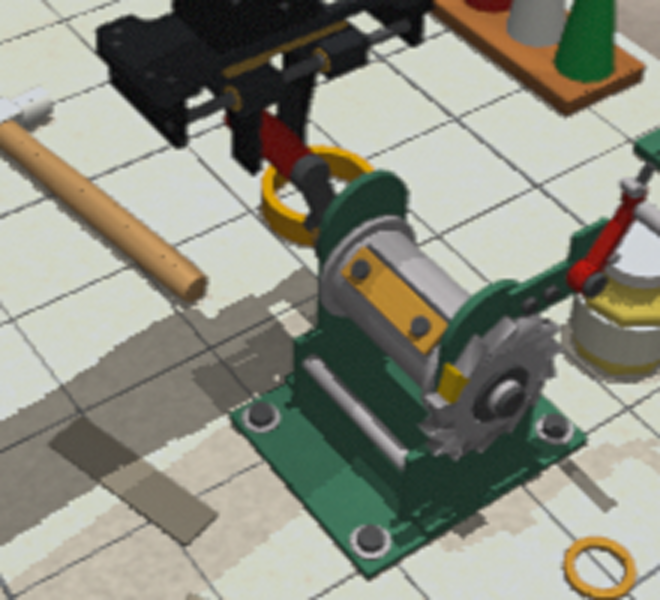

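```bash
cat > q.py <<'E'
from h import *
def bar(n,im,d):
    P=cloud(n,d);hsv=cv2.cvtColor(im,cv2.COLOR_RGB2HSV)
    m=(hsv[...,0]>10)&(hsv[...,0]<28)&(hsv[...,1]>140)&(abs(P[...,0]-.568)<.06)&(abs(P[...,1]+.034)<.05)&(P[...,2]>.08)&(P[...,2]<.16)
    m=cv2.morphologyEx(m.astype(np.uint8),cv2.MORPH_CLOSE,np.ones((5,5)))>0
    X=P[m&(d>0)];c=np.median(X,0);v,u=np.argwhere(m).mean(0)
    best=None
    for ox in(.567,.569):
        x=(c[0]-ox)+(c[1]+.034)*.016; print(n,m.sum(),c.round(4),(u.round(1),v.round(1)),"q",round(1.8+np.pi/2-np.arctan2(c[2]-.11,x),3),"r",np.hypot(x,c[2]-.11).round(4))
    return u,v
E
python3 - <<'E'
from q import *
f=np.load("s10.npz")
a=bar("side",f["im"],f["d"]);b=bar("top",f["im2"],f["d2"])
print(tri(a,b))
E
```

```text
side 433 [ 0.5446 -0.0359  0.1379] (np.float64(291.4), np.float64(229.8)) q 1.122 r 0.0358
side 433 [ 0.5446 -0.0359  0.1379] (np.float64(291.4), np.float64(229.8)) q 1.08 r 0.0371
top 219 [ 0.55   -0.0398  0.14  ] (np.float64(321.5), np.float64(205.5)) q 1.283 r 0.0346
top 219 [ 0.55   -0.0398  0.14  ] (np.float64(321.5), np.float64(205.5)) q 1.234 r 0.0356
(array([ 0.5470311 , -0.03883014,  0.13803762]), np.float64(0.005831895775059596))
```

Request:
jog_arm --pt "0 0 0 -0.23 0 0.69 2" --pt "0 0 0 -0.17 0 0.73 2" --pt "0 0 0 -0.1 0 0.75 2" --pt "0 0 0 -0.02 0 0.75 2" --pt "0 0 0 0.04 0 0.5 2" --pt "0 0 0 0 0 0 2"

```text
time: 14.62
position: [0.5735, 0.0865, 0.1614]
tool_rot: [-0.012, 1.57, 0.012]
ft_force: [-4.1, -0.2, 1.0]
grip_width: 0.268
```

Run:
```python
from q import *
s=get_state();print(s["grip_width"],s["position"],s["ft_force"],s["tool_rot"])
a,d1=get_image("side");b,d2=get_image("top");np.savez("s11.npz",im=a,d=d1,im2=b,d2=d2)
cv2.imwrite(f"pics/side11.png",cv2.resize(a[130:330,160:380,::-1],None,fx=3,fy=3,interpolation=cv2.INTER_CUBIC))
print(tri(bar("side",a,d1),bar("top",b,d2)))
```

```text
0.26761942544705053 [0.57346283 0.08646733 0.1614298 ] [-4.07734254 -0.19354063  0.99046792] [-0.01237482  1.57023909  0.01170516]
side 409 [ 0.5569 -0.0325  0.1444] (np.float64(296.1), np.float64(222.7)) q 1.514 r 0.0358
side 409 [ 0.5569 -0.0325  0.1444] (np.float64(296.1), np.float64(222.7)) q 1.461 r 0.0365
top 270 [ 0.5622 -0.0409  0.1455] (np.float64(321.2), np.float64(199.8)) q 1.662 r 0.0358
top 270 [ 0.5622 -0.0409  0.1455] (np.float64(321.2), np.float64(199.8)) q 1.607 r 0.0361
(array([ 0.5593512 , -0.0369091 ,  0.14705127]), np.float64(0.007424325220253805))
```

View pics/side11.png

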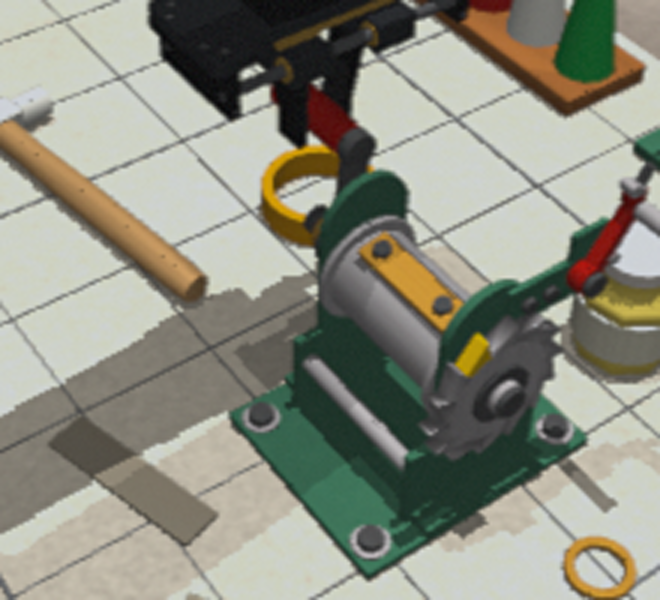

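Request:
jog_arm --pt "0 0 0 0.02 0 0.18 2" --pt "0 0 0 0 0 0 2"

```text
time: 14.98
position: [0.575, 0.0865, 0.1612]
tool_rot: [-0.012, 1.57, 0.012]
ft_force: [-4.2, -1.4, 4.8]
grip_width: 0.267
```

Request:
jog_arm --pt "0 0 0 0 0 0 4" --pt "0 0 0 0 0 0 4" --pt "0 0 0 -3 0 0 4" --pt "0 0 0 -6 0 0 4" --pt "0 0 0 0 -5.5 1.9 4" --pt "0 0 0 0 -5.5 1.9 4" --pt "0 0 0 0 -5.5 1.9 4" --pt "0 0 0 0 -5.4 1.9 4" --pt "0 0 0 0 0 0 4"

```text
time: 16.1
position: [0.654, -0.1385, 0.2501]
tool_rot: [-0.009, 1.57, 0.001]
ft_force: [0.0, 0.6, -0.1]
grip_width: 0.458
```

Run:
```python
from q import *
s=get_state();print(s["grip_width"],s["position"],s["ft_force"],s["tool_rot"],s["joint_positions"])
a,d1=get_image("side");b,d2=get_image("top");np.savez("s12.npz",im=a,d=d1,im2=b,d2=d2)
cv2.imwrite(f"pics/side12.png",cv2.resize(a[80:330,200:450,::-1],None,fx=2.4,fy=2.4,interpolation=cv2.INTER_CUBIC))
print(tri(bar("side",a,d1),bar("top",b,d2)))
for n,im,d in(("side",a,d1),("top",b,d2)):
    P=cloud(n,d);hsv=cv2.cvtColor(im,cv2.COLOR_RGB2HSV)
    red=((hsv[...,0]<6)|(hsv[...,0]>174))&(hsv[...,1]>150)&(np.hypot(P[...,0]-.569,P[...,1]-.085)<.06)
    v,u=np.argwhere(red).mean(0);print(n,u,v,red.sum())
    if n=="side":t=(u,v)
print(tri(t,(u,v)))
```

```text
0.4581967378395854 [ 0.65396557 -0.13849464  0.25014876] [ 0.02450445  0.6486344  -0.11248748] [-8.80812121e-03  1.57018717e+00  6.80974347e-04] [-0.41977255  0.4295459   0.82066629  1.37287035 -0.30661643  1.46851946
  0.39090842]
side 402 [ 0.5578 -0.0319  0.1445] (np.float64(296.3), np.float64(222.4)) q 1.54 r 0.0357
side 402 [ 0.5578 -0.0319  0.1445] (np.float64(296.3), np.float64(222.4)) q 1.487 r 0.0363
top 305 [ 0.564  -0.0338  0.146 ] (np.float64(318.9), np.float64(199.4)) q 1.717 r 0.0361
top 305 [ 0.564  -0.0338  0.146 ] (np.float64(318.9), np.float64(199.4)) q 1.662 r 0.0363
(array([ 0.56174965, -0.0328054 ,  0.14285611]), np.float64(0.004816711695535548))
side 264.06134969325154 165.07361963190183 326
top 269.7910447761194 192.51865671641792 268
(array([0.57486661, 0.08486913, 0.18786874]), np.float64(0.00566020913604073))
```

View pics/side12.png

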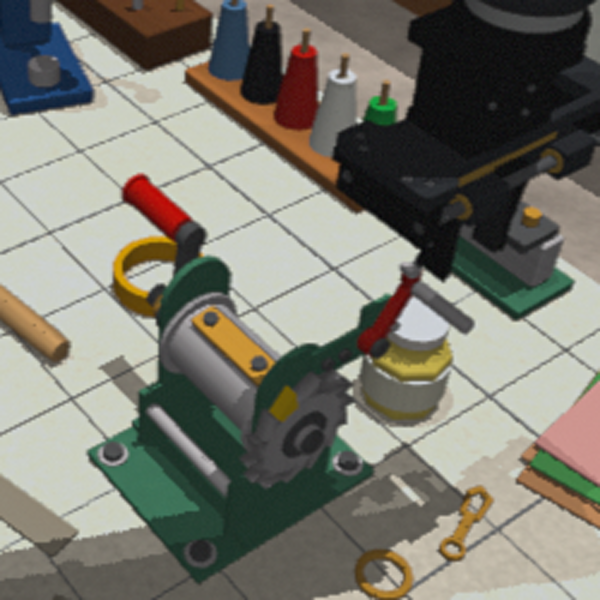

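Request:
jog_arm --pt "0 0 0 0 0.6 0.2 4" --pt "0 0 0 4 0 0 4" --pt "0 0 0 2.2 0 0 4" --pt "0 0 0 0.8 0 0 4" --pt "0 0 0 0 0 0 4" --pt "0 0 0 0 0 0 0.8" --pt "0 0 0 0 0 0 0.8" --pt "0 0 0 0 0 0 0.8" --pt "0 0 0 0 0 0 0.8" --squeeze 10

```text
time: 17.32
position: [0.6572, -0.1251, 0.1814]
tool_rot: [-0.012, 1.568, 0.012]
ft_force: [2.7, -1.0, 2.7]
grip_width: 0.132
```

Request:
jog_arm --pt "0 0 0 -0.4 0 -0.65 0.8" --pt "0 0 0 -0.3 0 -0.69 0.8" --pt "0 0 0 -0.19 0 -0.74 0.8" --pt "0 0 0 -0.08 0 -0.75 0.8" --pt "0 0 0 0.04 0 -0.76 0.8" --pt "0 0 0 0.14 0 -0.74 0.8" --pt "0 0 0 0 0 0 0.8" --squeeze 8

```text
time: 18.2
position: [0.6112, -0.1254, 0.1878]
tool_rot: [-0.011, 1.573, 0.013]
ft_force: [-0.1, 0.5, 1.3]
grip_width: 0.135
```

Request:
jog_arm --pt "0 0 0 0.27 0 -0.62 0.8" --pt "0 0 0 0.4 0 -0.64 0.8" --pt "0 0 0 0.48 0 -0.59 0.8" --pt "0 0 0 0.57 0 -0.5 0.8" --pt "0 0 0 0.63 0 -0.41 0.8" --pt "0 0 0 0.46 0 -0.22 0.8" --pt "0 0 0 0 0 0 0.8"

```text
time: 19.08
position: [0.5822, -0.126, 0.1596]
tool_rot: [-0.012, 1.572, 0.012]
ft_force: [0.3, 0.0, -0.6]
grip_width: 0.132
```

Run:
```python
from q import *
s=get_state();print(s["grip_width"],s["position"],s["ft_force"])
a,d1=get_image("side")
cv2.imwrite(f"pics/side13.png",cv2.resize(a[130:330,230:450,::-1],None,fx=3,fy=3,interpolation=cv2.INTER_CUBIC))
```

```text
0.13237530978357748 [ 0.58221488 -0.12600166  0.15957176] [ 0.30822937  0.03701286 -0.55155061]
```

View pics/side13.png

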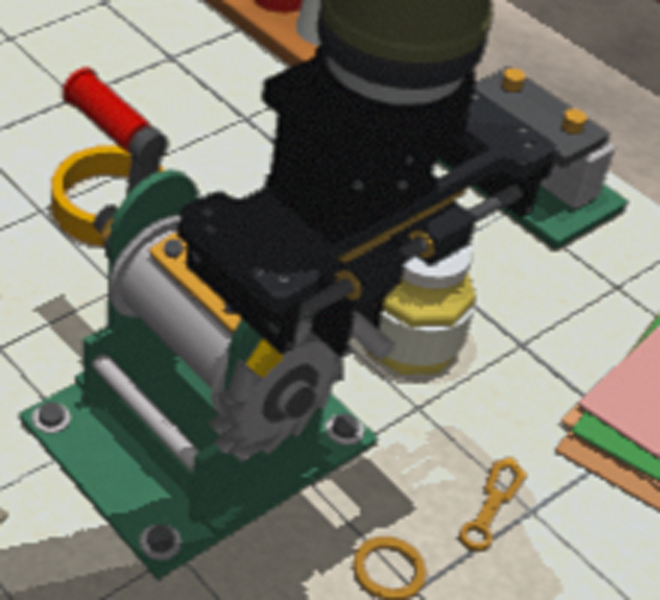

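Request:
jog_arm --pt "0 0 0 0.24 0 -0.09 0.8" --pt "0 0 0 0.24 0 -0.08 0.8" --pt "0 0 0 0.24 0 -0.07 0.8" --pt "0 0 0 0.24 0 -0.06 0.8" --pt "0 0 0 0.1 0 -0.02 0.8" --pt "0 0 0 0 0 0 0.8"

```text
time: 19.88
position: [0.5802, -0.1261, 0.1507]
tool_rot: [-0.012, 1.57, 0.013]
ft_force: [-1.4, 2.6, 5.5]
grip_width: 0.136
```

Request:
jog_arm --pt "0 0 0 0 0 0 4" --pt "0 0 0 0 0 0 4" --pt "0 0 0 -4 0 0 4" --pt "0 0 0 -6 0 0 4" --pt "0 0 0 -1 4.5 0 4" --pt "0 0 0 0 5.5 0 4" --pt "0 0 0 0 5.5 0 4" --pt "0 0 0 0 5.3 0 4" --pt "0 0 0 0 0 0 4"

```text
time: 21.0
position: [0.5759, 0.0883, 0.2588]
tool_rot: [-0.019, 1.572, 0.021]
ft_force: [-0.6, 0.1, 0.1]
grip_width: 0.459
```

Run:
```python
from q import *
s=get_state();print(s["grip_width"],s["position"],s["ft_force"])
a,d1=get_image("side");b,d2=get_image("top");np.savez("s14.npz",im=a,d=d1,im2=b,d2=d2)
cv2.imwrite(f"pics/side14.png",cv2.resize(a[130:330,190:410,::-1],None,fx=3,fy=3,interpolation=cv2.INTER_CUBIC))
print(tri(bar("side",a,d1),bar("top",b,d2)))
```

```text
0.45877208547120724 [0.57592183 0.08825358 0.25876499] [-0.60076458  0.05647626  0.14157379]
side 399 [ 0.5574 -0.0321  0.1446] (np.float64(296.2), np.float64(222.3)) q 1.53 r 0.0359
side 399 [ 0.5574 -0.0321  0.1446] (np.float64(296.2), np.float64(222.3)) q 1.477 r 0.0365
top 174 [ 0.564  -0.0506  0.1459] (np.float64(326.2), np.float64(199.2)) q 1.71 r 0.036
top 174 [ 0.564  -0.0506  0.1459] (np.float64(326.2), np.float64(199.2)) q 1.655 r 0.0363
(array([ 0.55678159, -0.04516314,  0.15685893]), np.float64(0.014491033749594581))
```

View pics/side14.png

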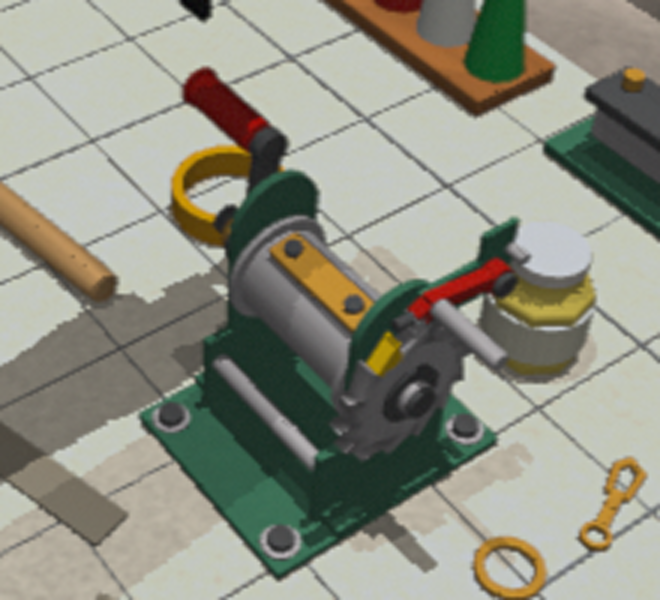

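Request:
jog_arm --pt "0 0 0 4 0 0 5" --pt "0 0 0 4 0 0 5" --pt "0 0 0 1.7 0 0 5" --pt "0 0 0 0 0 0 5"

```text
time: 21.6
position: [0.5761, 0.0804, 0.1622]
tool_rot: [-0.011, 1.572, 0.01]
ft_force: [-0.1, -1.0, 1.5]
grip_width: 0.571
```

Request:
jog_arm --pt "0 0 0 0 0 0 2" --pt "0 0 0 0 0 0 2" --pt "0 0 0 0 0 0 2" --pt "0 0 0 0 0 0 2" --pt "0 0 0 0 0 0 2" --squeeze 20

```text
time: 22.22
position: [0.5755, 0.0819, 0.1627]
tool_rot: [-0.012, 1.573, 0.013]
ft_force: [-5.0, -0.3, 3.0]
grip_width: 0.267
```

Request:
jog_arm --pt "0 0 0 0.01 0 0.1 2" --pt "0 0 0 0.02 0 0.1 2" --pt "0 0 0 0.02 0 0.1 2" --pt "0 0 0 0.02 0 0.1 2" --pt "0 0 0 0.02 0 0.1 2" --pt "0 0 0 0 0 0 2"

```text
time: 22.98
position: [0.5812, 0.082, 0.1617]
tool_rot: [-0.012, 1.571, 0.012]
ft_force: [-5.0, -0.7, 1.7]
grip_width: 0.269
```

Request:
jog_arm --pt "0 0 0 0.02 0 0.08 2" --pt "0 0 0 0.02 0 0.08 2" --pt "0 0 0 0 0 0 2"

```text
time: 23.35
position: [0.5831, 0.082, 0.1613]
tool_rot: [-0.012, 1.571, 0.012]
ft_force: [-4.7, 0.1, 2.8]
grip_width: 0.269
```

Request:
jog_arm --pt "0 0 0 0.02 0 0.08 2" --pt "0 0 0 0.02 0 0.08 2" --pt "0 0 0 0 0 0 2"

```text
time: 23.72
position: [0.5848, 0.082, 0.1609]
tool_rot: [-0.012, 1.571, 0.012]
ft_force: [-4.5, 0.2, 2.0]
grip_width: 0.268
```

Request:
jog_arm --pt "0 0 0 0.02 0 0.08 2" --pt "0 0 0 0.02 0 0.08 2" --pt "0 0 0 0 0 0 2"

```text
time: 24.1
position: [0.5863, 0.082, 0.1605]
tool_rot: [-0.012, 1.571, 0.012]
ft_force: [-4.2, 0.2, 1.9]
grip_width: 0.27
```

Request:
jog_arm --pt "0 0 0 0.02 0 0.08 2" --pt "0 0 0 0 0 0 2"

```text
time: 24.35
position: [0.5871, 0.0821, 0.1603]
tool_rot: [-0.012, 1.571, 0.012]
ft_force: [-4.5, 1.0, 2.3]
grip_width: 0.269
```

Request:
jog_arm --pt "0 0 0 0.02 0 0.08 2" --pt "0 0 0 0 0 0 2"

```text
time: 24.6
position: [0.5878, 0.0821, 0.1601]
tool_rot: [-0.012, 1.571, 0.012]
ft_force: [-5.6, 1.3, 1.6]
grip_width: 0.266
```

Request:
jog_arm --pt "0 0 0 0.02 0 0.08 2" --pt "0 0 0 0 0 0 2"

```text
time: 24.85
position: [0.5886, 0.0821, 0.1598]
tool_rot: [-0.012, 1.571, 0.012]
ft_force: [-5.7, 0.3, 1.1]
grip_width: 0.267
```

Request:
jog_arm --pt "0 0 0 0.02 0 0.08 2" --pt "0 0 0 0 0 0 2"

```text
time: 25.1
position: [0.5893, 0.0821, 0.1596]
tool_rot: [-0.012, 1.571, 0.012]
ft_force: [-4.9, 0.6, 0.7]
grip_width: 0.266
```

Request:
jog_arm --pt "0 0 0 0.03 0 0.08 2" --pt "0 0 0 0 0 0 2"

```text
time: 25.35
position: [0.5898, 0.0821, 0.1595]
tool_rot: [-0.012, 1.572, 0.012]
ft_force: [-6.2, 0.5, 2.8]
grip_width: 0.267
```

Request:
jog_arm --pt "0 0 0 0.02 0 0.08 2" --pt "0 0 0 0 0 0 2"

```text
time: 25.6
position: [0.59, 0.0821, 0.1594]
tool_rot: [-0.012, 1.573, 0.012]
ft_force: [-8.2, 0.5, 4.3]
grip_width: 0.269
```

Request:
jog_arm --pt "0 0 0 0.03 0 0.08 2" --pt "0 0 0 0 0 0 2"

```text
time: 25.85
position: [0.5902, 0.0821, 0.1592]
tool_rot: [-0.012, 1.575, 0.013]
ft_force: [-10.7, 0.5, 7.0]
grip_width: 0.268
```

Request:
jog_arm --pt "0 0 0 0.02 0 0.07 2" --pt "0 0 0 0 0 0 2" --pt "0 0 0 0 0 0 2" --pt "0 0 0 0 0 0 2"

```text
time: 26.35
position: [0.5903, 0.0821, 0.1591]
tool_rot: [-0.012, 1.576, 0.013]
ft_force: [-11.1, -0.7, 8.4]
grip_width: 0.271
```

Request:
jog_arm --pt "0 0 0 0.02 0 0.07 2" --pt "0 0 0 0 0 0 2" --pt "0 0 0 0 0 0 2"

```text
time: 26.72
position: [0.5905, 0.0821, 0.159]
tool_rot: [-0.012, 1.577, 0.013]
ft_force: [-13.7, 0.0, 10.3]
grip_width: 0.265
```

Run:
```python
from q import *
s=get_state();print(s["grip_width"],s["position"],s["ft_force"])
a,d1=get_image("side")
cv2.imwrite(f"pics/side15.png",cv2.resize(a[130:330,190:410,::-1],None,fx=3,fy=3,interpolation=cv2.INTER_CUBIC))
```

```text
0.2653810836500804 [0.59047289 0.08210871 0.15903138] [-13.74783122   0.0379749   10.349083  ]
```

View pics/side15.png

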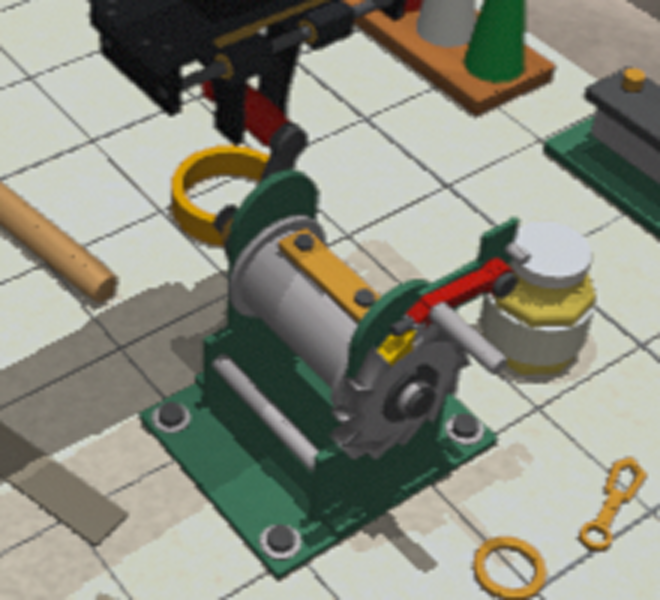

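Request:
jog_arm --pt "0 0 0 -0.08 0 -0.15 2" --pt "0 0 0 -0.08 0 -0.15 2"

```text
time: 27.02
position: [0.59, 0.0821, 0.1595]
tool_rot: [-0.012, 1.571, 0.012]
ft_force: [-1.0, 0.3, -5.1]
grip_width: 0.269
```

Request:
jog_arm --pt "0 0 0 0 0 0 5" --pt "0 0 0 0 0 0 5" --pt "0 0 0 0 0 0 5" --pt "0 0 0 -4 0 0 5" --pt "0 0 0 -6 0 0 5" --pt "0 0 0 0 5 -3 5" --pt "0 0 0 0 5 -3 5" --pt "0 0 0 0 0 0 5"

```text
time: 28.02
position: [0.5265, 0.1872, 0.2604]
tool_rot: [-0.017, 1.571, 0.022]
ft_force: [1.1, 0.2, 0.1]
grip_width: 0.576
```

Run:
```python
from q import *
s=get_state();print(s["grip_width"],s["position"],s["ft_force"])
a,d1=get_image("side");b,d2=get_image("top")
cv2.imwrite(f"pics/side16.png",cv2.resize(a[:,:,::-1],None,fx=1.5,fy=1.5)); cv2.imwrite("pics/side16z.png",cv2.resize(a[190:290,280:400,::-1],None,fx=6,fy=6,interpolation=cv2.INTER_CUBIC))
bar("side",a,d1)
P=cloud("side",d1);hsv=cv2.cvtColor(a,cv2.COLOR_RGB2HSV)
red=((hsv[...,0]<6)|(hsv[...,0]>174))&(hsv[...,1]>150)&(np.hypot(P[...,0]-.6,P[...,1]+.102)<.06)
v,u=np.argwhere(red).mean(0);print(u,v,red.sum())
```

```text
0.5757547650789253 [0.52652208 0.1872448  0.26037592] [1.0887409  0.15256321 0.1289334 ]
side 325 [ 0.563  -0.0326  0.1453] (np.float64(298.8), np.float64(220.7)) q 1.688 r 0.0355
side 325 [ 0.563  -0.0326  0.1453] (np.float64(298.8), np.float64(220.7)) q 1.632 r 0.0358
342.7198275862069 226.0948275862069 232
```

View pics/side16.png

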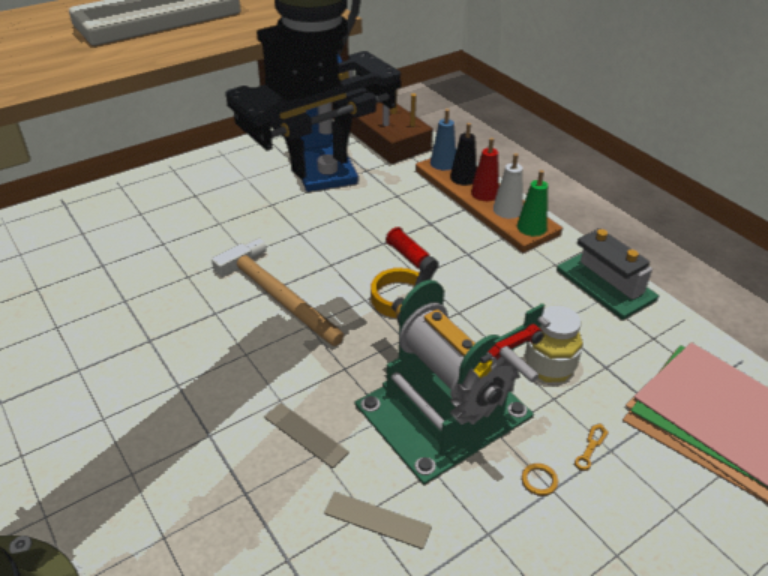

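View pics/side16z.png

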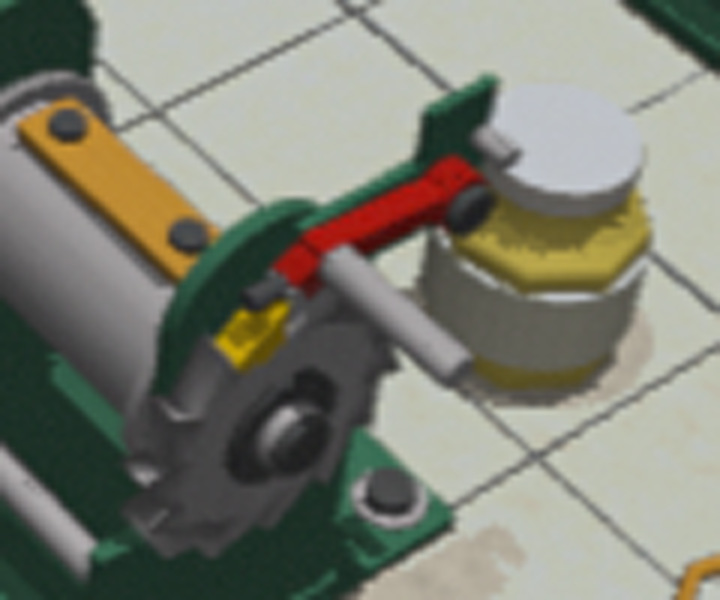

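Run:
```python
from h import *
def ony(uv,y):
    o,d=ray("side",uv);p=o+d*(y-o[1])/d[1];return p[[0,2]].round(4)
for nm,z in dict(nosetip=(250,292),noseTop=(262,280),redend=(283,262),redbot=(310,290),yl=(220,342),ytop=(225,330),yr=(292,305),ybot=(240,370),hub=(295,435),ygap=(290,300)).items():
    uv=(z[0]/6+280,z[1]/6+190);print(nm,ony(uv,-.107))
a,d=get_image("side");P=cloud("side",d)
for v in range(236,252,2): print(v,[(u,a[v,u].tolist(),P[v,u].round(3).tolist()) for u in range(316,332,3)])
b,_=get_image("top");cv2.imwrite("pics/top16z.png",cv2.resize(b[150:230,300:380,::-1],None,fx=7,fy=7,interpolation=cv2.INTER_CUBIC))
```

```text
nosetip [0.5498 0.1739]
noseTop [0.5537 0.1762]
redend [0.5608 0.1791]
redbot [0.5731 0.1607]
yl [0.541  0.1594]
ytop [0.5423 0.1634]
yr [0.5669 0.1584]
ybot [0.5502 0.1423]
hub [0.5766 0.0975]
ygap [0.5658 0.1611]
236 [(316, [29, 47, 40], [0.55, -0.093, 0.168]), (319, [25, 47, 38], [0.557, -0.093, 0.164]), (322, [32, 49, 41], [0.565, -0.093, 0.159]), (325, [75, 78, 78], [0.564, -0.1, 0.165]), (328, [140, 34, 31], [0.567, -0.104, 0.167]), (331, [82, 15, 16], [0.57, -0.108, 0.169])]
238 [(316, [26, 47, 39], [0.551, -0.093, 0.163]), (319, [29, 47, 38], [0.557, -0.094, 0.159]), (322, [74, 74, 76], [0.556, -0.101, 0.167]), (325, [67, 69, 70], [0.56, -0.104, 0.167]), (328, [101, 98, 100], [0.566, -0.106, 0.165]), (331, [70, 28, 27], [0.572, -0.106, 0.162])]
240 [(316, [28, 48, 38], [0.552, -0.093, 0.157]), (319, [29, 48, 41], [0.559, -0.092, 0.152]), (322, [49, 50, 54], [0.554, -0.105, 0.166]), (325, [76, 65, 23], [0.56, -0.105, 0.163]), (328, [92, 88, 60], [0.564, -0.108, 0.163]), (331, [70, 68, 69], [0.572, -0.107, 0.157])]
242 [(316, [25, 48, 38], [0.551, -0.094, 0.153]), (319, [127, 1
[... 622 characters left out ...]
-0.105, 0.152]), (325, [94, 78, 8], [0.56, -0.107, 0.15]), (328, [79, 77, 78], [0.567, -0.107, 0.146]), (331, [70, 69, 70], [0.575, -0.106, 0.14])]
248 [(316, [108, 97, 65], [0.544, -0.103, 0.152]), (319, [193, 160, 9], [0.552, -0.102, 0.145]), (322, [106, 88, 9], [0.554, -0.107, 0.148]), (325, [81, 72, 53], [0.562, -0.106, 0.143]), (328, [71, 69, 71], [0.569, -0.106, 0.139]), (331, [71, 70, 72], [0.576, -0.107, 0.135])]
250 [(316, [70, 69, 71], [0.541, -0.106, 0.152]), (319, [154, 130, 9], [0.547, -0.107, 0.148]), (322, [87, 76, 37], [0.555, -0.106, 0.142]), (325, [69, 69, 71], [0.562, -0.107, 0.139]), (328, [71, 71, 72], [0.568, -0.108, 0.136]), (331, [70, 70, 70], [0.577, -0.107, 0.129])]
```

View pics/top16z.png

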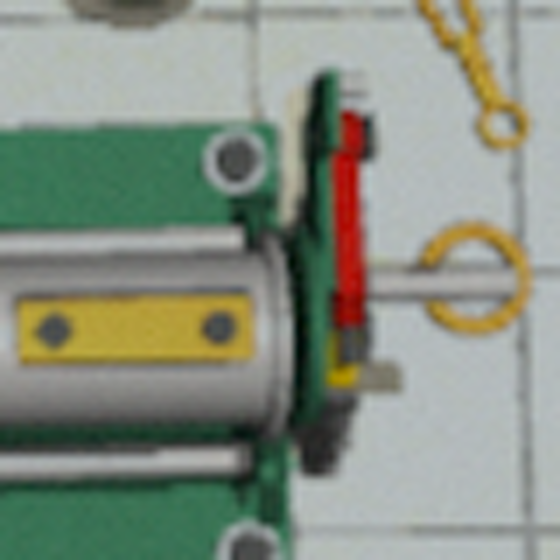

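```bash
python3 -c "
from bench import *
s=get_state();print(s['time'],s['ft_force']);print(close_job())"
```

```text
28.225 [ 1.17138095 -0.072467   -0.63202694]
the job is handed in; nothing more can be done
None
```

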